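# Put the block stamp away in the craft case

### The job

Put away the wooden block stamp that was left in the well on top of the shut craft case. Lay it flat on the bare desk first, then swing the case's lid right over and let it down gently, without a drop, until it lies flat on the desk. Then lay the stamp flat in the row inside the case, between the other two stamps and the same way round as they are; leave the lid lying open and the other things where they are.

Things in the scene. Friction and masses are not known exactly. Their poses are not given: they have to be found in the camera images.
- case: Grey plastic clamshell craft case, fixed on the desk (it does not slide). Base half 240 x 170 x 32 mm outside, 64 mm high in all with the lid shut; catches already undone. Origin: centre of its underside, on the desk. x: along the hinge; y: from the carry-handle side to the hinge side; z up. Walls and floor 4 mm. Other craft tools are stowed on the hinge side, none above z = 32 mm.
- stamp_row (a point): Middle of the floor of the stamp row inside the base half (under the lid when shut), at case y = -46 mm, z = 4 mm: a compartment 70 mm wide (along y) and 232 mm long (along x), its walls up to case z = 32 mm.
- lid_well (a point): Middle of the floor of an open well in the lid's outer face (the top when shut), 168 mm along the case's x by 48 mm along y, 24 mm deep. Shut: over the case's middle, floor 40 mm and rim 64 mm above the desk. It turns with the lid.
- lid (a joint): Angle of the lid, rad: 0 shut, 1.57 upright, 3.14 swung right over, flat on the desk on its outer face beyond the hinge (its stop). Lid 240 x 170 x 32 mm, about 0.4 kg. The hinge is nearly free: the lid falls shut or over unless it is held.
- case_hinge (a point): Middle of the hinge line, which runs along the case's x axis: at case y = +89 mm, z = 32 mm.
- lid_handle (a point): Middle of the lid's carry handle: a straight round black bar, 12 mm thick, parallel to the hinge, 100 mm free between end brackets, 46 mm out from the lid's front edge, 220 mm from the hinge line, 32 mm above the desk with the lid shut (case y = -131 mm) or fully open (case y = +309 mm). The shut lid rises 32 mm above it. The bar turns with the lid, and between the fingers that pinch it.
- stamp_center (a point): Centre (12 mm above its underside) of the wooden block stamp to put away: 60 mm (its x) by 34 mm (its y) by 24 mm (z, up), about 45 g, rubber die below. It starts in the well of the lid, its x about along the well, its top flush with the rim, with no room for fingers beside its long sides: there it can be taken only by its two ends.
- spare_a_center (a point): Centre (half-way up) of the first of two like stamps, 60 x 34 x 24 mm, that lie in the stamp row under the lid, their long x axis across the row (along the case's y). This one lies towards the -x end of the row. In the row the ends of the stamps have only about 5 mm to the walls.
- spare_b_center (a point): The other such stamp, towards the +x end of the row. At least 105 mm is free between the two.
- phone: Phone lying flat on the desk, 148 x 72 x 8 mm, origin at the centre of its underside. Bystander.
- tool_pot: White pot with sticks standing in it, 68 mm across, 145 mm high with the sticks, origin at the centre of its underside. Bystander.

How it is judged (in metres and radians):
On the way, in this order (a step that is already met when the one before it is completed fails the run):
1. the stamp lies flat on the desk, let go, with the lid still shut (height (world z) of stamp_center below 0.016 m and angle between stamp_center's own z axis and vertical below 0.15 rad and contact force between the fingers and anything else below 0.05 N and value of joint lid below 0.1 rad), for 0.2 s.
2. the lid lies fully open on its stop, let go, the stamp still on the desk (value of joint lid above 3.05 rad and velocity of joint lid between -0.1 and 0.1 rad/s and contact force between the fingers and anything else below 0.05 N and height (world z) of stamp_center below 0.016 m), for 0.2 s.
At the end, for the whole second after the job is handed in: Stamp flat (0.12 rad) on the floor of the stamp row (centre under 20 mm high, within 10 mm of the row's midline), within 60 mm of the case's middle along x, long side across the row within 0.3 rad; lid open past 3.05 rad; the other two stamps within 20 mm of their start (x of stamp_center in the frame of case between -0.06 and 0.06 m and y of stamp_center in the frame of case between -0.056 and -0.036 m and height (world z) of stamp_center below 0.02 m and angle between stamp_center's own z axis and vertical below 0.12 rad and angle between the x axis of stamp_center and the y axis of case, either way round below 0.3 rad and value of joint lid above 3.05 rad and distance of each of spare_a_center, spare_b_center from where it was at the start of the episode below 0.02 m); the robot touches nothing.
It fails at once if the lid is dropped or flung onto its stop: faster than 2 rad/s in the last 0.6 rad (value of joint lid above 2.54 rad and velocity of joint lid above 2 rad/s).
It fails at once if the phone is pushed more than 30 mm (distance of phone from where it was at the start of the episode above 0.03 m).
It fails at once if the tool pot is pushed more than 30 mm or tipped (distance of tool_pot from where it was at the start of the episode above 0.03 m or angle between tool_pot's own z axis and vertical above 0.4 rad).
It also fails if it takes over 72 s, if anything falls off the work surface, if the arm or the gripper's body presses on something with over 40 N, if the wrist force passes 120 N, or if a joint passes its speed limit or range.

### The arm

A 6-joint arm with a two-finger parallel gripper is mounted at the origin on the work surface. World frame = base frame: x ahead of the robot, y to its left, z up, the work surface at z = 0. Lengths are in m, angles in degrees, forces in N, time in s.
With the tool pointing down it reaches from about 0.325 to 0.85 m from the base axis. Payload 4.4 kg.
Tool frame: the origin (TCP) lies between the finger pads; the fingertips stand 11 mm ahead of it and the grasp point (between the pads) lies 8 mm behind it; z points along the fingers, y is the direction in which the jaws open and shut (so a half turn about z gives the same grasp; the last joint's range is limited). The gripper opens to 94 mm and grips with 3 to 60 N. Pads are 16 mm wide; open, the fingers measure 119 mm over their backs; the gripper's body (75 mm by 177 mm) begins 78 mm behind the grasp point.
Start: joints at [56.35, 11.837, 88.321, -0, 79.842, -8.623], TCP at [0.243, 0.521, 0.216] pointing down, gripper open.
Joint ranges: [-156.59, 156.59], [-49.26, 127.26], [12.9, 141.05], [-63.56, 243.56], [4.71, 150.69], [-161.64, 161.64]. Speed limits (degrees/s): [159.86, 159.86, 180, 180, 180, 180].

### API

Orientations are given as a 3x3 rotation matrix whose columns are the frame's x, y, z axes.
In Python, from workcell import arm, imaging gives the robot as it stands. The module is installed in compiled form; this text tells all that it offers.
- The arm moves only by the tool play_rows, never from a script. Its argument "commands" is a list that holds one entry, the list of rows, each a list of 4 numbers: the shift along the tool's x, y, z in cm, then the turn about the tool's z in rad. A call has exactly 10 rows; each row is the pose to reach, as a shift and turn from the pose commanded when the call began, along the tool's axes at that moment; what a row does not reach only later rows make up. A row lasts 1/12 s, in which the tool goes at most 41.7 mm and 7.16 degrees, less where a joint would pass 70% of its speed; a pose out of reach is approached as far as the arm can. A call with a gripper value outside its range is refused whole. "claw" is the closure, from 0 (fully open) to 1 (shut), set as the call begins (left out, the last holds). The fingers move at their own pace and stop on an object; "newtons" is the grip in N (left out, the last holds). Time passes only in rows, so rows that repeat a pose let the fingers close, or fill a call up. It gives the time, the measured TCP pose, the force and the opening at its end, in the units of the state.
- arm.observe(): the state, without advancing time (a new reading comes with each control period).
- imaging.snapshot(name): name is "scene" or "top" or "wrist"; returns a dict with "pixels" (384x512x3 uint8, red, green, blue), "range_z" (384x512 float32, m along the optical axis (not along the pixel's ray), 0 where there is no reading), "intrinsics" (3x3 intrinsics, pixels), "T" (4x4, takes a point from camera to world coordinates). Camera axes: x right, y down, z forward; pixel columns grow to the right and rows downward; lengths in m; the calibration is good to about 2 mm. A picture is of the moment at which its call begins.
- arm.sign_off(): hands the job in, once; it reports no verdict.
The state is a dict: "time_s": time; "joint_positions": joint angles; "dq": joint speeds; "tau": joint torques, N m; "ee_pos": TCP position; "orientation": TCP orientation; "force": force on the tool from outside, world axes, zero at the start; "ft_torque": the same for the moment, N m; "gripper_width": finger opening in m.
Only numpy, scipy, OpenCV 4.12 (cv2) and the standard library are available. Lean on these libraries where they do the work, as an engineer would, in place of code of your own. Each camera call takes 0.05 s, during which the arm holds its last target.

## Working session

There is one attempt and no reset: what is moved stays moved. The work goes in short steps, Python scripts to look and compute and a tool call to move; the robot and the scene stay as the last step left them, time stands still between calls to the robot, and variables do not carry over. Pictures are saved under pics/ and viewed, and the job is handed in when it is done.

Besides the shell and the picture viewer there is one more tool, called after "Emit:" in YAML: its name, and indented under it one key for each argument. play_rows: Moves the arm, as the interface text tells. Its arguments: {"type":"object","properties":{"commands":{"type":"array","items":{"type":"array","items":{"type":"array","items":{"type":"number"}}}},"claw":{"type":"number"},"newtons":{"type":"number"}},"required":["commands"]}

```bash
mkdir -p pics; python3 - <<'E'
from workcell import arm, imaging
import cv2,numpy as np
s=arm.observe();print(s)
for n in("scene","top","wrist"):
    d=imaging.snapshot(n);cv2.imwrite(f"pics/a_{n}.png",d["pixels"][...,::-1]);np.savez(f"a_{n}.npz",**d);print(n,d["intrinsics"].tolist(),d["T"].round(4).tolist())
E
```

```text
{'time_s': 0.0, 'joint_positions': array([ 5.63483213e+01,  1.18839656e+01,  8.84027846e+01, -1.20883264e-03,
        7.98410439e+01, -8.62290903e+00]), 'dq': array([-0.09115878, -0.01683021, -0.01442908, -0.13028008,  0.03466741,
        0.07097751]), 'tau': array([ 2.77219715e-04, -3.70898223e+01, -2.81408536e+01,  6.98252977e-02,
        3.65494285e-02, -1.29092045e-04]), 'ee_pos': array([0.24285219, 0.52035087, 0.21531027]), 'orientation': array([[-9.06096859e-01,  4.23068550e-01, -1.21868686e-03],
       [ 4.23070188e-01,  9.06094987e-01, -1.86816323e-03],
       [ 3.13884950e-04, -2.20832691e-03, -9.99997512e-01]]), 'force': array([-0.27572813,  1.29070102,  0.68887535]), 'ft_torque': array([0.02174871, 0.00664667, 0.02851698]), 'gripper_width': 0.09384323322663511}
scene [[472.8998360005521, 0.0, 259.56934614880174], [0.0, 472.8998360005521, 189.49527996777422], [0.0, 0.0, 1.0]] [[0.1257, 0.5242, -0.8423, 1.2752], [0.992, -0.0729, 0.1027, -0.2367], [-0.0076, -0.8485, -0.5292, 0.4917], [0.0, 0.0, 0.0, 1.0]]
top [[446.69784516850075, 0.0, 257.39334002873716], [0.0, 446.69784516850075, 192.8220071307856], [0.0, 0.0, 1.0]] [[0.0078, -0.9962, 0.0869, 0.529], [-0.9998, -0.0062, 0.0181, -0.171], [-0.0175, -0.087, -0.9961, 0.9061], [0.0, 0.0, 0.0, 1.0]]
wrist [[299.08244312538784, 0.0, 255.52535027483896], [0.0, 299.08244312538784, 191.2354125271557], [0.0, 0.0, 1.0]] [[0.4233, 0.8678, 0.2604, 0.166], [0.906, -0.4046, -0.1244, 0.5575], [-0.0026, 0.2886, -0.9575, 0.3836], [0.0, 0.0, 0.0, 1.0]]
```

View pics/a_scene.png

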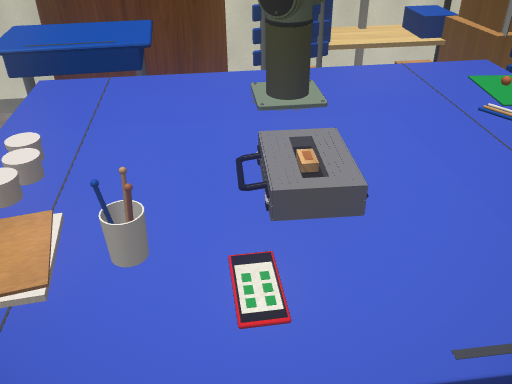

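View pics/a_top.png

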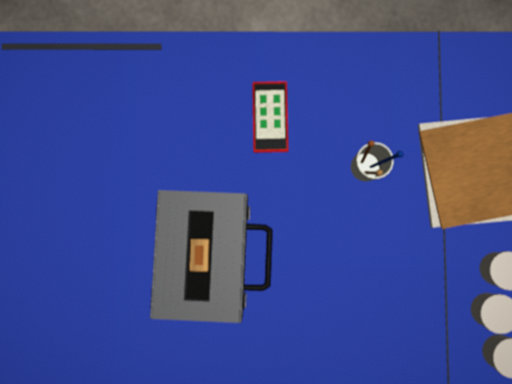

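View pics/a_wrist.png

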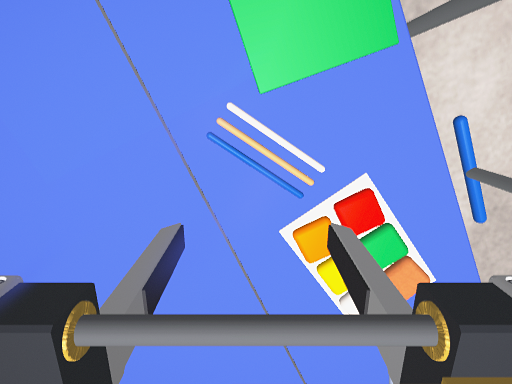

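The case lies centrally with its handle on the right in the top view (about px 258,257), which is world -y. The hinge is on the left, and the stamp is in the well at about (200,255). The phone is at (270,117) and the pot at (375,160), so both are clear of the lid swing to the left. Next I'll measure.

```bash
cat > h.py <<'E'
import numpy as np,cv2
def ray(d,uv,z):
    K=d["intrinsics"];T=d["T"];uv=np.atleast_2d(np.float64(uv))
    r=np.c_[(uv-[K[0,2],K[1,2]])/[K[0,0],K[1,1]],np.ones(len(uv))]@T[:3,:3].T
    t=(z-T[2,3])/r[:,2]; return T[:3,3]+r*t[:,None]
def pts(d):
    K=d["intrinsics"];T=d["T"];v,u=np.indices(d["range_z"].shape);Z=d["range_z"]
    P=np.stack([(u-K[0,2])/K[0,0]*Z,(v-K[1,2])/K[1,1]*Z,Z],-1)
    return P@T[:3,:3].T+T[:3,3]
def big(m):
    c,_=cv2.findContours(m.astype(np.uint8),cv2.RETR_EXTERNAL,cv2.CHAIN_APPROX_NONE)
    return max(c,key=cv2.contourArea)
E
python3 - <<'E'
from h import *
d=dict(np.load("a_top.npz"));P=pts(d);hsv=cv2.cvtColor(d["pixels"],cv2.COLOR_RGB2HSV)
reg=np.zeros(P.shape[:2],bool);reg[170:340,140:285]=1
valid=d["range_z"]>0
def rep(n,m,z):
    c=big(m);w=ray(d,c[:,0,:],z)[:,:2];r=cv2.minAreaRect(w.astype(np.float32)*1000)
    print(n,len(c),np.round(r[0],1),np.round(r[1],1),round(r[2],2),np.round(cv2.boxPoints(r),1).tolist())
S=hsv[...,1]
lid=reg&valid&(P[...,2]>.055)&(P[...,2]<.075);lid[:,250:]=0
lid2=cv2.morphologyEx(lid.astype(np.uint8),cv2.MORPH_CLOSE,np.ones((25,25)))
print("lid z",np.median(P[lid][:,2]))
rep("lid depth",lid2,.064)
grey=reg&(S<60)&(hsv[...,2]>60);grey=cv2.morphologyEx(grey.astype(np.uint8),cv2.MORPH_CLOSE,np.ones((5,5)));rep("grey",grey,.064)
well=reg&(hsv[...,2]<45);well[:,:175]=0;well[:,225:]=0
rep("well rim",well,.064)
st=reg&(S>90)&(hsv[...,0]<25)&(hsv[...,2]>80);rep("stamp",st,.064)
print("stamp z",np.median(P[st][:,2]))
h=reg&(hsv[...,2]<45);h[:,:252]=0
hc=big(h);print("handle bbox px",cv2.boundingRect(hc));w=P[h&valid];print("handle z",np.percentile(w[:,2],[5,50,95]))
for row in(235,245,257,270,280):
    c=np.where(h[row,255:])[0]+255;print(row,c.min(),c.max(),ray(d,[[c.min(),row],[c.max(),row]],.032)[:,:2].round(4).tolist())
E
```

```text
lid z 0.06422217694671306
lid depth 434 [485.1 -46.7] [170.2 240.1] 88.06 [[362.29998779296875, -127.69999694824219], [602.2000122070312, -135.8000030517578], [608.0, 34.29999923706055], [368.1000061035156, 42.400001525878906]]
grey 432 [484.4 -49.8] [175.2 238. ] 88.02 [[362.3999938964844, -133.3000030517578], [600.2999877929688, -141.5], [606.2999877929688, 33.599998474121094], [368.3999938964844, 41.79999923706055]]
well rim 218 [484.9 -46.4] [ 44.3 164.2] 88.08 [[402.1000061035156, -65.80000305175781], [566.2000122070312, -71.30000305175781], [567.5999755859375, -27.100000381469727], [403.5, -21.600000381469727]]
stamp 97 [484.9 -46.9] [36.2 60.4] 88.85 [[454.3999938964844, -64.4000015258789], [514.7000122070312, -65.5999984741211], [515.4000244140625, -29.399999618530273], [455.1000061035156, -28.200000762939453]]
stamp z 0.0640180022899618
handle bbox px (252, 225, 20, 65)
handle z [0.03551187 0.03843609 0.04292635]
235 267 271 [[0.5229, -0.1745], [0.5229, -0.1823]]
245 267 270 [[0.5035, -0.1746], [0.5036, -0.1804]]
257 267 270 [[0.4804, -0.1747], [0.4805, -0.1806]]
270 266 269 [[0.4555, -0.1729], [0.4555, -0.1788]]
280 266 269 [[0.4364, -0.1731], [0.4364, -0.1789]]
```

```bash
cat > go.py <<'E'
import numpy as np,sys
# go.py x y z yaw  tx ty tz tyaw (mm, deg): total shift in tool axes cm and turn rad
a=list(map(float,sys.argv[1:]));p,ps,t,ts=np.array(a[:3]),np.radians(a[3]),np.array(a[4:7]),np.radians(a[7])
R=np.array([[-np.sin(ps),np.cos(ps),0],[np.cos(ps),np.sin(ps),0],[0,0,-1]])
print("shift cm",(R.T@(t-p)/10).round(2),"turn",round(ps-ts,3),"dist mm",np.linalg.norm(t-p).round(0))
E
python3 go.py 243 521 216 64.97 485 -47 130 -1.2
python3 - <<'E'
from h import *
d=dict(np.load("a_top.npz"))
print(ray(d,[[270,117],[375,160]],0.0))
E
```

```text
shift cm [-45.96 -41.23   8.6 ] turn 1.155 dist mm 623.0
[[ 0.76544401 -0.17936924  0.        ]
 [ 0.67674836 -0.3939937   0.        ]]
```

Emit:
play_rows:
  commands:
    - [[-1.5,-1.3,0.2,0.1],[-4,-3.6,0.7,0.22],[-7,-6.3,1.2,0.34],[-10,-9,1.8,0.46],[-13,-11.7,2.4,0.58],[-16,-14.4,3,0.7],[-19,-17.1,3.5,0.82],[-22,-19.8,4.1,0.94],[-25,-22.4,4.7,1.06],[-28,-25.1,5.2,1.155]]
  claw: 0
  newtons: 20

```text
time_s: 0.98
ee_pos: [0.3908, 0.1733, 0.164]
orientation: [[0.026, 1.0, -0.0], [1.0, -0.026, 0.0], [0.0, -0.0, -1.0]]
force: [1.3, 0.3, -0.2]
gripper_width: 0.0941
```

```bash
cat > st.py <<'E'
from workcell import arm
import numpy as np
s=arm.observe();o=s["orientation"]
print(round(s["time_s"],2),(s["ee_pos"]*1000).round(1),"yaw",np.degrees(np.arctan2(o[1,1],o[0,1])).round(2),"z",o[:,2].round(4),"F",s["force"].round(1),"w",round(s["gripper_width"]*1000,1),s["joint_positions"].round(0))
E
python3 st.py
```

```text
0.98 [390.8 173.3 164. ] yaw -1.5 z [-0.e+00  1.e-04 -1.e+00] F [ 1.3  0.3 -0.2] w 94.1 [ 12.  -4. 111.   0.  72.  14.]
```

```bash
python3 go.py 390.5 175.2 164 -1.2 485 -47 100 -1.2
```

```text
shift cm [-22.02   9.91   6.4 ] turn 0.0 dist mm 250.0
```

Emit:
play_rows:
  commands:
    - [[-2.4,1.1,0.5,0],[-5.2,2.4,1.2,0],[-8.2,3.7,2.2,0],[-11.2,5,3.2,0],[-14.2,6.4,4.2,0],[-17.2,7.8,5.2,0],[-20,9,6,0],[-22,9.9,6.4,0],[-22,9.9,6.4,0],[-22,9.9,6.4,0]]

```text
time_s: 1.82
ee_pos: [0.4848, -0.0475, 0.0999]
orientation: [[0.023, 1.0, -0.001], [1.0, -0.023, 0.001], [0.001, -0.001, -1.0]]
force: [-0.9, 0.5, -0.1]
gripper_width: 0.0938
```

```bash
python3 st.py; python3 - <<'E'
from workcell import imaging
from h import *
d=imaging.snapshot("wrist");cv2.imwrite("pics/b_wrist.png",d["pixels"][...,::-1])
E
```

```text
1.82 [484.8 -47.5  99.9] yaw -1.35 z [-1.4e-03  8.0e-04 -1.0e+00] F [-0.9  0.5 -0.1] w 93.8 [-16.   9. 107.   0.  64. -14.]
```

View pics/b_wrist.png

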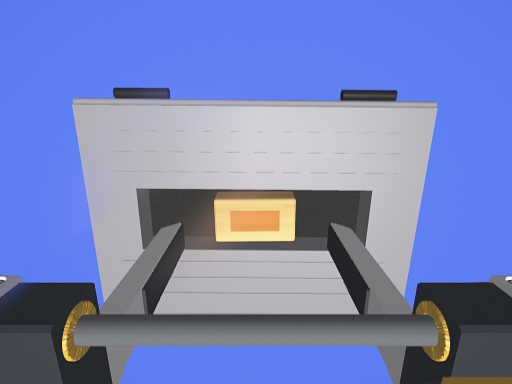

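The stamp (centre about px 255,216) sits midway between the fingertips (about 182 and 330), inside the well. I'll go down and grip it by the ends.

Emit:
play_rows:
  commands:
    - [[0,0,0.5,0],[0,0,1.2,0],[0,0,2,0],[0,0,2.8,0],[0,0,3.5,0],[0,0,4,0],[0,0,4.3,0],[0,0,4.5,0],[0,0,4.5,0],[0,0,4.5,0]]

```text
time_s: 2.7
ee_pos: [0.4853, -0.047, 0.0555]
orientation: [[0.021, 1.0, 0.0], [1.0, -0.021, -0.0], [-0.0, 0.0, -1.0]]
force: [0.6, -0.8, 0.6]
gripper_width: 0.0941
```

Emit:
play_rows:
  commands:
    - [[0,0,0,0],[0,0,0,0],[0,0,0,0],[0,0,0,0],[0,0,0,0],[0,0,0,0],[0,0,0,0],[0,0,0,0],[0,0,0,0],[0,0,0,0]]
  claw: 1
  newtons: 20

```text
time_s: 3.53
ee_pos: [0.4852, -0.0469, 0.0556]
orientation: [[0.021, 1.0, 0.0], [1.0, -0.021, -0.0], [-0.0, 0.0, -1.0]]
force: [-0.7, -0.4, 2.1]
gripper_width: 0.0597
```

```bash
python3 st.py;python3 go.py 484.8 -47 55 -1.2 450 -330 120 88
```

```text
3.53 [485.2 -46.9  55.6] yaw -1.2 z [ 1.e-04 -1.e-04 -1.e+00] F [-0.7 -0.4  2.1] w 59.7 [-16.  13. 108.  -0.  59. -15.]
shift cm [-28.37  -2.89  -6.5 ] turn -1.557 dist mm 292.0
```

Emit:
play_rows:
  commands:
    - [[0,0,-0.8,0],[0,0,-2.2,0],[0,0,-3.8,0],[-0.5,0,-5,0],[-2.5,-0.2,-6,0.1],[-5.5,-0.5,-6.5,0.22],[-8.5,-0.8,-6.5,0.34],[-11.5,-1.1,-6.5,0.46],[-14.5,-1.4,-6.5,0.58],[-17,-1.7,-6.5,0.7]]

```text
time_s: 4.37
ee_pos: [0.4644, -0.2185, 0.1211]
orientation: [[0.665, 0.747, 0.001], [0.747, -0.665, -0.001], [-0.0, 0.001, -1.0]]
force: [-0.2, -0.3, -0.2]
gripper_width: 0.0597
```

```bash
python3 st.py; python3 - <<'E'
import numpy as np
p=np.radians(-1.2);v=-17*np.array([-np.sin(p),np.cos(p)])-1.7*np.array([np.cos(p),np.sin(p)])
print(484.8+10*v[0],-47+10*v[1],-1.2-np.degrees(.7))
E
python3 go.py 464.2 -216.6 120 -41.3 450 -330 70 -92
```

```text
4.37 [ 464.4 -218.5  121.1] yaw -41.68 z [ 8.e-04 -9.e-04 -1.e+00] F [-0.2 -0.3 -0.2] w 59.7 [-35.  10. 102.  -0.  67.   7.]
464.243517000757 -216.60669505270664 -41.30704565915762
shift cm [-9.46  6.42  5.  ] turn 0.885 dist mm 125.0
```

Emit:
play_rows:
  commands:
    - [[-1.5,1,0.5,0.1],[-3.5,2.4,1.2,0.22],[-5.5,3.7,2.2,0.34],[-7.5,5.1,3.2,0.46],[-9,6.1,4.2,0.58],[-9.5,6.4,5.2,0.7],[-9.5,6.4,6.2,0.82],[-9.5,6.4,7,0.885],[-9.5,6.4,7.5,0.885],[-9.5,6.4,7.5,0.885]]

```text
time_s: 5.2
ee_pos: [0.4491, -0.3294, 0.0444]
orientation: [[0.999, -0.033, -0.002], [-0.033, -0.999, 0.002], [-0.002, -0.002, -1.0]]
force: [0.8, 1.3, -0.8]
gripper_width: 0.0599
```

Emit:
play_rows:
  commands:
    - [[0,0,0.5,0],[0,0,1,0],[0,0,1.5,0],[0,0,2,0],[0,0,2.4,0],[0,0,2.7,0],[0,0,2.9,0],[0,0,2.9,0],[0,0,2.9,0],[0,0,2.9,0]]

```text
time_s: 6.03
ee_pos: [0.4501, -0.3303, 0.0167]
orientation: [[0.999, -0.035, 0.0], [-0.035, -0.999, -0.0], [0.0, 0.0, -1.0]]
force: [-0.5, -0.2, -0.4]
gripper_width: 0.0597
```

```bash
python3 st.py
```

```text
6.03 [ 450.1 -330.3   16.7] yaw -92.02 z [ 3.e-04 -3.e-04 -1.e+00] F [-0.5 -0.2 -0.4] w 59.7 [-45.  24.  99.  -0.  57.  47.]
```

Then 1 mm more, and release.

Emit:
play_rows:
  commands:
    - [[0,0,0.05,0],[0,0,0.1,0],[0,0,0.1,0],[0,0,0.1,0],[0,0,0.1,0],[0,0,0.1,0],[0,0,0.1,0],[0,0,0.1,0],[0,0,0.1,0],[0,0,0.1,0]]

```text
time_s: 6.87
ee_pos: [0.45, -0.3303, 0.0156]
orientation: [[0.999, -0.035, 0.0], [-0.035, -0.999, -0.0], [0.0, 0.0, -1.0]]
force: [-0.3, -0.4, 1.0]
gripper_width: 0.0596
```

Emit:
play_rows:
  commands:
    - [[0,0,0,0],[0,0,0,0],[0,0,0,0],[0,0,0,0],[0,0,0,0],[0,0,0,0],[0,0,0,0],[0,0,0,0],[0,0,0,0],[0,0,0,0]]
  claw: 0.1

```text
time_s: 7.7
ee_pos: [0.4499, -0.3301, 0.0154]
orientation: [[0.999, -0.035, 0.0], [-0.035, -0.999, -0.0], [0.0, 0.0, -1.0]]
force: [-0.2, -0.1, 1.0]
gripper_width: 0.0846
```

Emit:
play_rows:
  commands:
    - [[0,0,-0.5,0],[0,0,-1.5,0],[0,0,-3,0],[0,0,-5,0],[0,0,-7,0],[0,0,-9,0],[0,0,-10.5,0],[0,0,-11.5,0],[0,0,-11.5,0],[0,0,-11.5,0]]

```text
time_s: 8.53
ee_pos: [0.4502, -0.3304, 0.1312]
orientation: [[0.999, -0.035, 0.001], [-0.035, -0.999, -0.001], [0.001, 0.001, -1.0]]
force: [-0.0, -0.6, 0.8]
gripper_width: 0.0845
```

```bash
python3 st.py; python3 - <<'E'
from workcell import imaging
from h import *
d=imaging.snapshot("scene");cv2.imwrite("pics/c_scene.png",d["pixels"][...,::-1])
E
```

```text
8.53 [ 450.2 -330.4  131.2] yaw -92.01 z [ 0.0011 -0.0011 -1.    ] F [-0.  -0.6  0.8] w 84.5 [-45.  15.  96.  -0.  70.  47.]
```

View pics/c_scene.png

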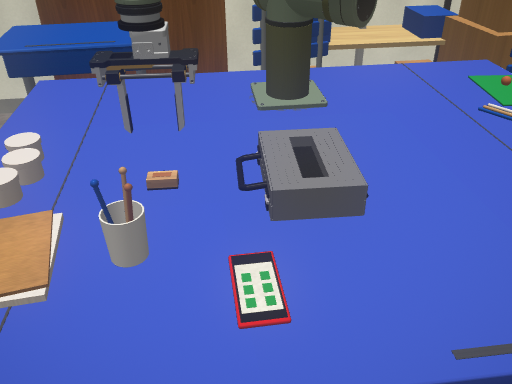

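The stamp lies flat on the desk at px (162,179), clear of everything, and the lid is shut. Next is the handle.

```bash
python3 go.py 450 -330 130 -92 480.5 -177.6 80 -92; python3 - <<'E'
import numpy as np
def f(t): t=np.radians(t); return np.array([22*np.cos(t),-22*np.sin(t)])  # tool y(=-case y), tool z cm
a=0
for segs in ([1,2,4,6,9,12,15,18,21,24],list(np.arange(27.5,60,3.5)),list(np.arange(62.5,95,3.5)),list(np.arange(97,129,3.5)),list(np.arange(131.5,154,2.5)),[156,158,160,162,164,166,168,170,171.5,173],[174,175,176,177,178,178.5,179,179.5,180,180]):
    print(segs[-1],[[0]+list((f(s)-f(a)).round(2))+[0] for s in segs]);a=segs[-1]
E
```

```text
shift cm [  2.52 -15.34   5.  ] turn 0.0 dist mm 163.0
24 [[0, np.float64(-0.0), np.float64(-0.38), 0], [0, np.float64(-0.01), np.float64(-0.77), 0], [0, np.float64(-0.05), np.float64(-1.53), 0], [0, np.float64(-0.12), np.float64(-2.3), 0], [0, np.float64(-0.27), np.float64(-3.44), 0], [0, np.float64(-0.48), np.float64(-4.57), 0], [0, np.float64(-0.75), np.float64(-5.69), 0], [0, np.float64(-1.08), np.float64(-6.8), 0], [0, np.float64(-1.46), np.float64(-7.88), 0], [0, np.float64(-1.9), np.float64(-8.95), 0]]
59.0 [[0, np.float64(-0.58), np.float64(-1.21), 0], [0, np.float64(-1.24), np.float64(-2.38), 0], [0, np.float64(-1.97), np.float64(-3.51), 0], [0, np.float64(-2.76), np.float64(-4.6), 0], [0, np.float64(-3.62), np.float64(-5.63), 0], [0, np.float64(-4.54), np.float64(-6.61), 0], [0, np.float64(-5.52), np.float64(-7.53), 0], [0, np.float64(-6.55), np.float64(-8.39), 0], [0, np.float64(-7.64), np.float64(-9.18), 0], [0, np.float64(-8.77), np.float64(-9.91), 0]]
94.0 [[0, np.float64(-1.17), np.float64(-0.66), 0], [0, np.float64(-2.38), np.float64(-1.24), 0], [0, np.float64(-3.63),
[... 1421 characters left out ...]
 np.float64(4.43), 0], [0, np.float64(-2.01), np.float64(5.18), 0], [0, np.float64(-2.19), np.float64(5.92), 0], [0, np.float64(-2.33), np.float64(6.68), 0], [0, np.float64(-2.42), np.float64(7.25), 0], [0, np.float64(-2.5), np.float64(7.82), 0]]
180 [[0, np.float64(-0.04), np.float64(0.38), 0], [0, np.float64(-0.08), np.float64(0.76), 0], [0, np.float64(-0.11), np.float64(1.15), 0], [0, np.float64(-0.13), np.float64(1.53), 0], [0, np.float64(-0.15), np.float64(1.91), 0], [0, np.float64(-0.16), np.float64(2.11), 0], [0, np.float64(-0.16), np.float64(2.3), 0], [0, np.float64(-0.16), np.float64(2.49), 0], [0, np.float64(-0.16), np.float64(2.68), 0], [0, np.float64(-0.16), np.float64(2.68), 0]]
```

Emit:
play_rows:
  commands:
    - [[0.3,-1.4,0,0],[0.7,-3.8,0.3,0],[1.1,-6.4,1,0],[1.5,-9,2,0],[1.9,-11.5,3,0],[2.3,-13.8,4,0],[2.5,-15.3,5,0],[2.5,-15.3,5,0],[2.5,-15.3,5,0],[2.5,-15.3,5,0]]
  claw: 0.5

```text
time_s: 9.42
ee_pos: [0.4803, -0.1783, 0.0804]
orientation: [[0.999, -0.035, -0.0], [-0.035, -0.999, -0.0], [-0.0, 0.0, -1.0]]
force: [0.5, 0.9, 0.7]
gripper_width: 0.0469
```

```bash
python3 st.py; python3 - <<'E'
from workcell import imaging
from h import *
d=imaging.snapshot("wrist");cv2.imwrite("pics/d_wrist.png",d["pixels"][...,::-1])
E
```

```text
9.42 [ 480.3 -178.3   80.4] yaw -92.0 z [-4.e-04 -2.e-04 -1.e+00] F [0.5 0.9 0.7] w 46.9 [-30.  13. 104.  -0.  63.  62.]
```

View pics/d_wrist.png

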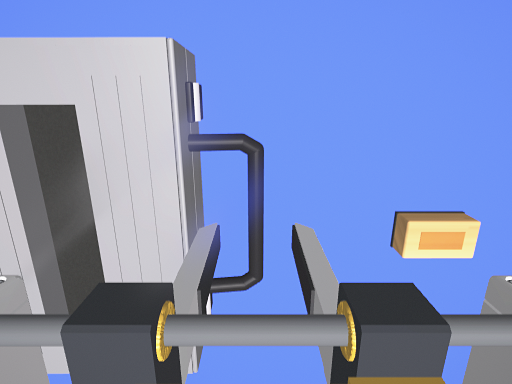

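The bar (column about 256) is midway between the tips (219 and 293). I'll go down and pinch it.

Emit:
play_rows:
  commands:
    - [[0,0,0.6,0],[0,0,1.4,0],[0,0,2.3,0],[0,0,3.2,0],[0,0,4,0],[0,0,4.7,0],[0,0,5.2,0],[0,0,5.5,0],[0,0,5.6,0],[0,0,5.6,0]]

```text
time_s: 10.3
ee_pos: [0.4803, -0.178, 0.0242]
orientation: [[0.999, -0.035, -0.0], [-0.035, -0.999, 0.0], [-0.0, -0.0, -1.0]]
force: [-0.4, -1.2, -0.2]
gripper_width: 0.0467
```

Emit:
play_rows:
  commands:
    - [[0,0,0,0],[0,0,0,0],[0,0,0,0],[0,0,0,0],[0,0,0,0],[0,0,0,0],[0,0,0,0],[0,0,0,0],[0,0,0,0],[0,0,0,0]]
  claw: 1
  newtons: 20

```text
time_s: 11.13
ee_pos: [0.4804, -0.178, 0.0246]
orientation: [[0.999, -0.035, 0.0], [-0.035, -0.999, 0.0], [0.0, -0.0, -1.0]]
force: [-0.5, 1.1, 1.8]
gripper_width: 0.0114
```

```bash
python3 st.py
```

```text
11.13 [ 480.4 -178.    24.6] yaw -92.02 z [ 2.e-04  1.e-04 -1.e+00] F [-0.5  1.1  1.8] w 11.4 [-30.  19. 106.   0.  56.  62.]
```

Emit:
play_rows:
  commands:
    - [[0,0,-0.4,0],[0,0,-0.8,0],[0,-0.05,-1.5,0],[0,-0.1,-2.3,0],[0,-0.25,-3.4,0],[0,-0.5,-4.6,0],[0,-0.75,-5.7,0],[0,-1.1,-6.8,0],[0,-1.45,-7.9,0],[0,-1.9,-8.95,0]]

```text
time_s: 11.97
ee_pos: [0.481, -0.1594, 0.1155]
orientation: [[0.999, -0.035, 0.0], [-0.035, -0.999, -0.002], [0.001, 0.002, -1.0]]
force: [1.2, -2.0, -2.6]
gripper_width: 0.0115
```

```bash
python3 st.py
```

```text
11.97 [ 481.  -159.4  115.5] yaw -92.01 z [ 5.0e-04 -1.5e-03 -1.0e+00] F [ 1.2 -2.  -2.6] w 11.5 [-28.  10. 104.  -0.  67.  64.]
```

Forces are low and it is holding.

Emit:
play_rows:
  commands:
    - [[0,-0.6,-1.2,0],[0,-1.25,-2.4,0],[0,-1.95,-3.5,0],[0,-2.75,-4.6,0],[0,-3.6,-5.65,0],[0,-4.55,-6.6,0],[0,-5.5,-7.55,0],[0,-6.55,-8.4,0],[0,-7.65,-9.2,0],[0,-8.75,-9.9,0]]

```text
time_s: 12.8
ee_pos: [0.4843, -0.0733, 0.2166]
orientation: [[0.999, -0.035, 0.002], [-0.035, -0.999, -0.006], [0.002, 0.006, -1.0]]
force: [-2.3, -5.8, 6.1]
gripper_width: 0.0113
```

```bash
python3 st.py; python3 - <<'E'
from workcell import imaging
from h import *
d=imaging.snapshot("scene");cv2.imwrite("pics/e_scene.png",d["pixels"][...,::-1])
E
```

```text
12.8 [484.3 -73.3 216.6] yaw -92.03 z [ 0.0016 -0.0059 -1.    ] F [-2.3 -5.8  6.1] w 11.3 [-19.   1. 100.  -0.  79.  74.]
```

View pics/e_scene.png

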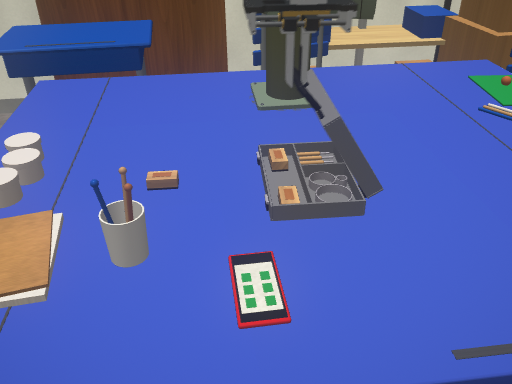

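The lid is about 60° up and held. The two spares are visible in the row at px (278,158) and (289,195). I'll continue.

Emit:
play_rows:
  commands:
    - [[0,-1.15,-0.65,0],[0,-2.4,-1.25,0],[0,-3.65,-1.75,0],[0,-4.9,-2.2,0],[0,-6.2,-2.55,0],[0,-7.5,-2.8,0],[0,-8.85,-3,0],[0,-10.2,-3.1,0],[0,-11.5,-3.15,0],[0,-12.85,-3.1,0]]

```text
time_s: 13.68
ee_pos: [0.4885, 0.0583, 0.2454]
orientation: [[0.999, -0.035, 0.001], [-0.035, -0.999, 0.001], [0.001, -0.001, -1.0]]
force: [2.3, -0.5, 0.2]
gripper_width: 0.0113
```

```bash
python3 st.py
```

```text
13.68 [488.5  58.3 245.4] yaw -91.99 z [ 1.2e-03  7.0e-04 -1.0e+00] F [ 2.3 -0.5  0.2] w 11.3 [-3.  0. 98.  0. 82. 89.]
```

Emit:
play_rows:
  commands:
    - [[0,-1.15,0.1,0],[0,-2.45,0.3,0],[0,-3.8,0.6,0],[0,-5.1,0.95,0],[0,-6.35,1.4,0],[0,-7.6,1.95,0],[0,-8.8,2.5,0],[0,-9.95,3.2,0],[0,-11.1,3.95,0],[0,-12.15,4.75,0]]

```text
time_s: 14.52
ee_pos: [0.4925, 0.1796, 0.1957]
orientation: [[0.999, -0.035, -0.001], [-0.035, -0.999, 0.001], [-0.001, -0.001, -1.0]]
force: [0.0, 0.6, 0.8]
gripper_width: 0.0112
```

```bash
python3 st.py
```

```text
14.52 [492.5 179.6 195.7] yaw -92.0 z [-7.e-04  5.e-04 -1.e+00] F [0.  0.6 0.8] w 11.2 [ 11.   7.  97.   0.  77. 103.]
```

Emit:
play_rows:
  commands:
    - [[0,-0.9,0.75,0],[0,-1.6,1.4,0],[0,-2.25,2.05,0],[0,-2.9,2.8,0],[0,-3.5,3.5,0],[0,-4.1,4.3,0],[0,-4.65,5.1,0],[0,-5.15,5.9,0],[0,-5.55,6.5,0],[0,-5.65,6.7,0]]

```text
time_s: 15.35
ee_pos: [0.4943, 0.2348, 0.1278]
orientation: [[0.999, -0.035, -0.002], [-0.035, -0.999, -0.001], [-0.002, 0.001, -1.0]]
force: [-0.7, 0.4, -1.9]
gripper_width: 0.0114
```

Emit:
play_rows:
  commands:
    - [[0,-0.4,0.7,0],[0,-0.75,1.5,0],[0,-1.05,2.25,0],[0,-1.35,3,0],[0,-1.6,3.7,0],[0,-1.8,4.4,0],[0,-2,5.2,0],[0,-2.2,5.9,0],[0,-2.35,6.7,0],[0,-2.45,7.25,0]]

```text
time_s: 16.18
ee_pos: [0.4957, 0.2593, 0.0559]
orientation: [[0.999, -0.035, -0.0], [-0.035, -0.999, 0.0], [-0.0, -0.0, -1.0]]
force: [-1.8, 0.7, -0.3]
gripper_width: 0.011
```

```bash
python3 st.py; python3 - <<'E'
from workcell import imaging
from h import *
d=imaging.snapshot("scene");cv2.imwrite("pics/f_scene.png",d["pixels"][...,::-1])
E
```

```text
16.18 [495.7 259.3  55.9] yaw -92.01 z [-0.  0. -1.] F [-1.8  0.7 -0.3] w 11.0 [ 19.  21.  98.   0.  61. 111.]
```

View pics/f_scene.png

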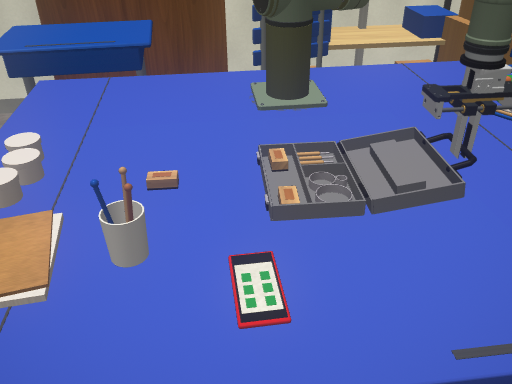

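The lid is nearly down, still pinched at px (455,150). I'll finish slowly.

Emit:
play_rows:
  commands:
    - [[0,-0.05,0.4,0],[0,-0.1,0.8,0],[0,-0.15,1.2,0],[0,-0.18,1.6,0],[0,-0.2,2,0],[0,-0.2,2.3,0],[0,-0.2,2.6,0],[0,-0.2,2.8,0],[0,-0.2,2.9,0],[0,-0.2,2.9,0]]

```text
time_s: 17.07
ee_pos: [0.496, 0.2616, 0.0279]
orientation: [[0.999, -0.035, 0.001], [-0.035, -0.999, 0.001], [0.0, -0.001, -1.0]]
force: [-2.4, 4.3, -0.6]
gripper_width: 0.0113
```

```bash
python3 st.py
```

```text
17.07 [496.  261.6  27.9] yaw -92.03 z [ 5.e-04  9.e-04 -1.e+00] F [-2.4  4.3 -0.6] w 11.3 [ 19.  23.  99.   0.  58. 111.]
```

Emit:
play_rows:
  commands:
    - [[0,0,0.1,0],[0,0,0.2,0],[0,0,0.3,0],[0,0,0.4,0],[0,0,0.5,0],[0,0,0.5,0],[0,0,0.5,0],[0,0,0.5,0],[0,0,0.5,0],[0,0,0.5,0]]

```text
time_s: 17.9
ee_pos: [0.496, 0.2617, 0.0231]
orientation: [[0.999, -0.035, 0.001], [-0.035, -0.999, 0.001], [0.001, -0.001, -1.0]]
force: [-2.1, 5.7, -1.6]
gripper_width: 0.011
```

```bash
python3 st.py
```

```text
17.9 [496.  261.7  23.1] yaw -92.02 z [ 7.0e-04  1.1e-03 -1.0e+00] F [-2.1  5.7 -1.6] w 11.0 [ 19.  23.  99.   0.  58. 111.]
```

Emit:
play_rows:
  commands:
    - [[0,0,0.1,0],[0,0,0.2,0],[0,0,0.3,0],[0,0,0.4,0],[0,0,0.4,0],[0,0,0.4,0],[0,0,0.4,0],[0,0,0.4,0],[0,0,0.4,0],[0,0,0.4,0]]

```text
time_s: 18.73
ee_pos: [0.4962, 0.2617, 0.0225]
orientation: [[0.999, -0.035, 0.0], [-0.035, -0.999, 0.001], [0.0, -0.001, -1.0]]
force: [-9.9, 1.3, 19.4]
gripper_width: 0.0117
```

```bash
python3 st.py;  python3 - <<'E'
from workcell import imaging
from h import *
d=imaging.snapshot("top");cv2.imwrite("pics/g_top.png",d["pixels"][...,::-1]);P=pts(d)
np.savez("g_top.npz",**d)
m=(P[...,1]>.06)&(P[...,1]<.205)&(P[...,0]>.385)&(P[...,0]<.6)
for y in np.arange(.05,.22,.01):
    k=m&(abs(P[...,1]-y)<.004)
    if k.any(): print(y.round(3),np.percentile(P[k][:,2],[10,50,90]).round(4))
E
```

```text
18.73 [496.2 261.7  22.5] yaw -92.0 z [ 3.e-04  5.e-04 -1.e+00] F [-9.9  1.3 19.4] w 11.7 [ 19.  24.  99.   0.  58. 111.]
0.06 [0.0022 0.0045 0.0065]
0.07 [0.0021 0.0041 0.0062]
0.08 [0.0022 0.0044 0.0065]
0.09 [0.0024 0.0044 0.0062]
0.1 [0.0026 0.0049 0.0213]
0.11 [0.0048 0.0274 0.0301]
0.12 [0.0048 0.0279 0.03  ]
0.13 [0.0051 0.0279 0.03  ]
0.14 [0.0045 0.028  0.0302]
0.15 [0.0046 0.0278 0.03  ]
0.16 [0.0038 0.0262 0.0296]
0.17 [0.0024 0.0048 0.146 ]
0.18 [0.0028 0.006  0.1523]
0.19 [0.0026 0.0052 0.1527]
0.2 [0.0027 0.005  0.1524]
```

View pics/g_top.png

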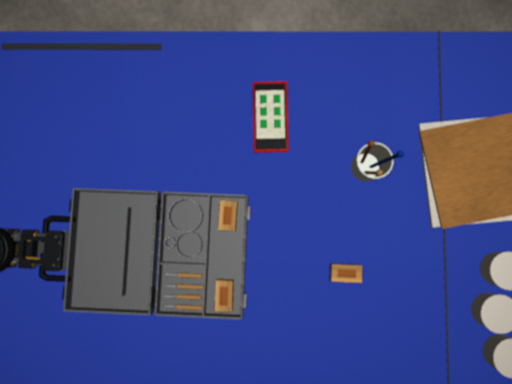

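The lid is level: its floor reads about 4–5 mm high across its width, and there is a 19 N contact reaction. I'll ease off and release.

Emit:
play_rows:
  commands:
    - [[0,0,-0.1,0],[0,0,-0.2,0],[0,0,-0.2,0],[0,0,-0.2,0],[0,0,-0.2,0],[0,0,-0.2,0],[0,0,-0.2,0],[0,0,-0.2,0],[0,0,-0.2,0],[0,0,-0.2,0]]

```text
time_s: 19.62
ee_pos: [0.4961, 0.2617, 0.0227]
orientation: [[0.999, -0.035, 0.001], [-0.035, -0.999, 0.001], [0.001, -0.001, -1.0]]
force: [-4.8, 3.0, 7.9]
gripper_width: 0.0112
```

Emit:
play_rows:
  commands:
    - [[0,0,0,0],[0,0,0,0],[0,0,0,0],[0,0,0,0],[0,0,0,0],[0,0,0,0],[0,0,0,0],[0,0,0,0],[0,0,0,0],[0,0,0,0]]
  claw: 0.55

```text
time_s: 20.45
ee_pos: [0.4958, 0.2612, 0.0209]
orientation: [[0.999, -0.035, -0.0], [-0.035, -0.999, -0.0], [-0.0, 0.0, -1.0]]
force: [0.1, 1.3, -0.6]
gripper_width: 0.0422
```

```bash
python3 st.py
```

```text
20.45 [495.8 261.2  20.9] yaw -92.01 z [-0. -0. -1.] F [ 0.1  1.3 -0.6] w 42.2 [ 19.  24.  99.  -0.  58. 111.]
```

Emit:
play_rows:
  commands:
    - [[0,0,-0.5,0],[0,0,-1.5,0],[0,0,-3,0],[0,0,-5,0],[0,0,-7.5,0],[0,0,-10,0],[0,0,-12,0],[0,0,-13,0],[0,0,-13,0],[0,0,-13,0]]

```text
time_s: 21.28
ee_pos: [0.4959, 0.2612, 0.1514]
orientation: [[0.999, -0.035, 0.001], [-0.035, -0.999, 0.0], [0.001, -0.0, -1.0]]
force: [0.4, 0.3, -1.0]
gripper_width: 0.0427
```

```bash
python3 st.py; python3 - <<'E'
from workcell import imaging
from h import *
d=imaging.snapshot("top");hsv=cv2.cvtColor(d["pixels"],cv2.COLOR_RGB2HSV);P=pts(d)
cv2.imwrite("pics/h_top.png",d["pixels"][...,::-1])
m=((hsv[...,0]<25)&(hsv[...,1]>90)&(hsv[...,2]>80)).astype(np.uint8);m[:,400:]=0;m[:180]=0
c,_=cv2.findContours(m,cv2.RETR_EXTERNAL,cv2.CHAIN_APPROX_NONE)
C=np.array([485,-46.7]);a=np.radians(-1.94);X=np.array([np.cos(a),np.sin(a)]);Y=np.array([-X[1],X[0]])
for k in c:
    if cv2.contourArea(k)<250: continue
    u=k[:,0,:].mean(0);z=.024 if u[0]>300 else .028
    w=ray(d,k[:,0,:],z)[:,:2]*1000;r=cv2.minAreaRect(w.astype(np.float32))
    print(u.round(),np.round(r,1) if 0 else (np.round(r[0],1),np.round(r[1],1),round(r[2],1)),"case xy",((r[0]-C)@X).round(1),((r[0]-C)@Y).round(1),"z",np.median(P[k[:,0,1],k[:,0,0],2]).round(4))
E
```

```text
21.28 [495.9 261.2 151.4] yaw -92.01 z [ 1.1e-03  3.0e-04 -1.0e+00] F [ 0.4  0.3 -1. ] w 42.7 [ 19.  14.  94.  -0.  72. 111.]
[223. 295.] (array([405.6, -90.1]), array([59.1, 34.8]), 0.6) case xy -77.9 -46.0 z 0.0275
[346. 273.] (array([ 451.3, -328.6]), array([58.2, 32.6]), 89.6) case xy -24.2 -282.9 z 0.0237
[227. 215.] (array([560.9, -95.8]), array([34.4, 59.5]), 86.6) case xy 77.5 -46.5 z 0.0274
```

View pics/h_top.png

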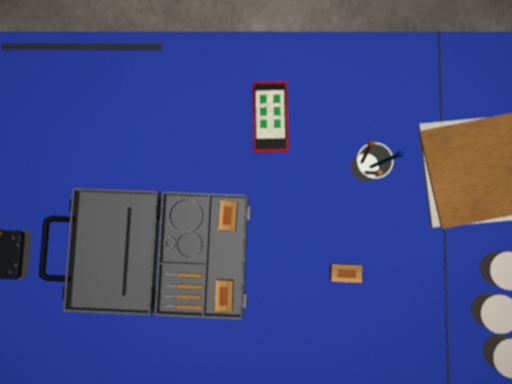

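The lid is fully open and released. The spares measure at case (-78,-46) and (78,-46), and the loose stamp is at about (451,-329) mm. I'll go and fetch it.

```bash
python3 go.py 495.8 261.2 150.9 -92 450.5 -329.5 110 -2; python3 go.py 495.8 261.2 150.9 -92 475 -20 135 -2
```

```text
shift cm [-2.47 59.19  4.09] turn -1.571 dist mm 594.0
shift cm [-1.1  28.18  1.59] turn -1.571 dist mm 282.0
```

Emit:
play_rows:
  commands:
    - [[0,1.5,0,-0.05],[-0.2,4.5,0,-0.15],[-0.4,8,0,-0.25],[-0.5,11.5,0,-0.35],[-0.7,15,0,-0.45],[-0.8,18.5,0,-0.56],[-1,22,0,-0.68],[-1.2,25.5,0,-0.8],[-1.3,29,0,-0.92],[-1.5,32.5,0,-1.04]]
  claw: 0.3

```text
time_s: 22.17
ee_pos: [0.4682, -0.0594, 0.149]
orientation: [[0.56, 0.829, -0.004], [0.829, -0.56, 0.001], [-0.001, -0.004, -1.0]]
force: [0.3, -0.3, -0.6]
gripper_width: 0.0658
```

```bash
python3 st.py; python3 - <<'E'
import numpy as np,subprocess
p=np.radians(-92);v=-15*np.array([-np.sin(p),np.cos(p)])+325*np.array([np.cos(p),np.sin(p)])
q=[495.8+v[0],261.2+v[1],150.9,-92+np.degrees(1.04)];print(q)
subprocess.run(["python3","go.py",*map(str,q),"450.5","-329.5","80","-2"])
E
```

```text
22.17 [468.2 -59.4 149. ] yaw -34.03 z [-0.0036  0.0013 -1.    ] F [ 0.3 -0.3 -0.6] w 65.8 [-18.   3. 106.   0.  71.  16.]
shift cm [-23.51  12.68   7.09] turn -0.531 dist mm 276.0
[np.float64(469.4668011664008), np.float64(-63.07852633066864), 150.9, np.float64(-32.41238930639438)]
```

Emit:
play_rows:
  commands:
    - [[-2.8,1.5,0,-0.1],[-5.8,3.1,0.3,-0.2],[-8.8,4.8,1,-0.3],[-11.8,6.4,2,-0.4],[-14.8,8,3.2,-0.5],[-17.8,9.6,4.4,-0.53],[-20.8,11.2,5.6,-0.53],[-23,12.4,6.6,-0.53],[-23.5,12.7,7.1,-0.53],[-23.5,12.7,7.1,-0.53]]

```text
time_s: 23.0
ee_pos: [0.4401, -0.3238, 0.0768]
orientation: [[0.072, 0.997, -0.004], [0.997, -0.072, 0.004], [0.004, -0.004, -1.0]]
force: [-0.0, 0.3, 0.7]
gripper_width: 0.0657
```

```bash
python3 st.py; python3 - <<'E'
from workcell import imaging
from h import *
d=imaging.snapshot("wrist");cv2.imwrite("pics/i_wrist.png",d["pixels"][...,::-1])
E
```

```text
23.0 [ 440.1 -323.8   76.8] yaw -4.15 z [-0.0041  0.0044 -1.    ] F [-0.   0.3  0.7] w 65.7 [-45.  18.  99.   0.  64. -41.]
```

View pics/i_wrist.png

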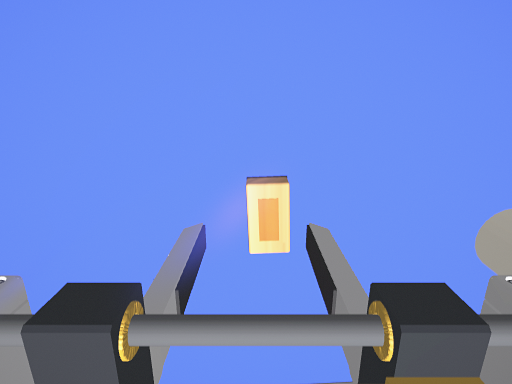

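The pose is off by about 10 mm because the previous call's final turn was rate-limited. I'll correct it.

```bash
python3 go.py 440.1 -323.8 76.8 -4.15 450.5 -329.5 70 -2; python3 -c "
from workcell import arm;print(arm.observe()['dq'].round(2))"
```

```text
shift cm [-0.49  1.08  0.68] turn -0.038 dist mm 14.0
[ 1.94 -2.13  0.16  0.31  0.53  0.01]
```

Emit:
play_rows:
  commands:
    - [[-0.2,0.5,0.3,-0.02],[-0.5,1.1,0.6,-0.038],[-0.5,1.1,0.7,-0.038],[-0.5,1.1,0.7,-0.038],[-0.5,1.1,0.7,-0.038],[-0.5,1.1,0.7,-0.038],[-0.5,1.1,0.7,-0.038],[-0.5,1.1,0.7,-0.038],[-0.5,1.1,0.7,-0.038],[-0.5,1.1,0.7,-0.038]]

```text
time_s: 23.88
ee_pos: [0.4528, -0.3299, 0.073]
orientation: [[0.032, 1.0, 0.0], [1.0, -0.032, -0.0], [-0.0, 0.0, -1.0]]
force: [-0.8, -0.3, -0.3]
gripper_width: 0.0657
```

```bash
python3 st.py; python3 - <<'E'
from workcell import imaging
from h import *
d=imaging.snapshot("wrist");cv2.imwrite("pics/j_wrist.png",d["pixels"][...,::-1])
hsv=cv2.cvtColor(d["pixels"],cv2.COLOR_RGB2HSV);P=pts(d)
m=((hsv[...,0]<25)&(hsv[...,1]>70)&(hsv[...,2]>120)&(P[...,2]>.015)&(P[...,2]<.035)).astype(np.uint8);m[260:]=0
k=big(m);print(cv2.boundingRect(k));r=cv2.minAreaRect((ray(d,k[:,0,:],.024)[:,:2]*1000).astype(np.float32));print(r)
E
```

```text
23.88 [ 452.8 -329.9   73. ] yaw -1.81 z [ 0.e+00 -1.e-04 -1.e+00] F [-0.8 -0.3 -0.3] w 65.7 [-45.  19.  98.  -0.  63. -43.]
(230, 175, 44, 74)
((449.1118469238281, -327.3389892578125), (60.35104751586914, 32.930362701416016), 87.94792175292969)
```

View pics/j_wrist.png

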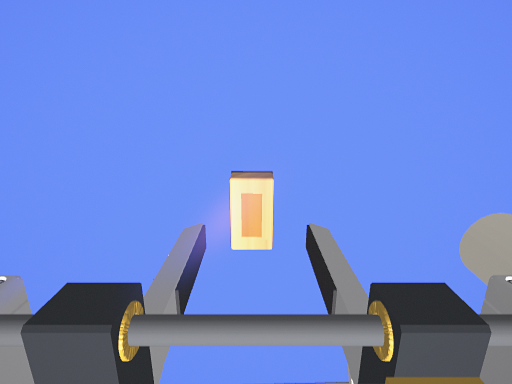

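The stamp is at px (252,210), aligned (88°) and about 3 mm off centre along the jaws. I'll correct that on the way down, then grip.

Emit:
play_rows:
  commands:
    - [[0,-0.2,0.6,0],[0.05,-0.3,1.4,0],[0.05,-0.3,2.3,0],[0.05,-0.3,3.2,0],[0.05,-0.3,4,0],[0.05,-0.3,4.8,0],[0.05,-0.3,5.4,0],[0.05,-0.3,5.8,0],[0.05,-0.3,5.8,0],[0.05,-0.3,5.8,0]]

```text
time_s: 24.77
ee_pos: [0.4499, -0.3292, 0.0147]
orientation: [[0.031, 1.0, -0.0], [1.0, -0.031, 0.0], [0.0, -0.0, -1.0]]
force: [-0.2, -0.3, -0.8]
gripper_width: 0.0659
```

Emit:
play_rows:
  commands:
    - [[0,0,0,0],[0,0,0,0],[0,0,0,0],[0,0,0,0],[0,0,0,0],[0,0,0,0],[0,0,0,0],[0,0,0,0],[0,0,0,0],[0,0,0,0]]
  claw: 1
  newtons: 20

```text
time_s: 25.6
ee_pos: [0.45, -0.3294, 0.0152]
orientation: [[0.031, 1.0, 0.0], [1.0, -0.031, -0.0], [-0.0, 0.0, -1.0]]
force: [-1.1, 0.8, 2.6]
gripper_width: 0.0337
```

```bash
python3 st.py;python3 go.py 450 -329.5 15 -1.9 483.4 -92.7 100 -1.9
```

```text
25.6 [ 450.  -329.4   15.2] yaw -1.8 z [ 2.e-04 -3.e-04 -1.e+00] F [-1.1  0.8  2.6] w 33.7 [-45.  24.  99.  -0.  57. -43.]
shift cm [23.78  2.55 -8.5 ] turn 0.0 dist mm 254.0
```

Gripped at 33.7 mm. I'll lift and carry it above the row.

Emit:
play_rows:
  commands:
    - [[0,0,-0.8,0],[0,0,-2.4,0],[0,0,-4.4,0],[0.5,0.1,-6.4,0],[2.5,0.3,-8,0],[5,0.5,-8.5,0],[8,0.9,-8.5,0],[11,1.2,-8.5,0],[13,1.4,-8.5,0],[14,1.5,-8.5,0]]

```text
time_s: 26.43
ee_pos: [0.469, -0.1872, 0.1]
orientation: [[0.029, 1.0, -0.001], [1.0, -0.029, 0.001], [0.001, -0.001, -1.0]]
force: [-0.0, 0.2, -0.7]
gripper_width: 0.034
```

Emit:
play_rows:
  commands:
    - [[1,0.1,0,0],[3,0.3,0,0],[5.5,0.6,0,0],[7.8,0.8,0,0],[9.2,1,0,0],[9.8,1.05,0,0],[9.8,1.05,0,0],[9.8,1.05,0,0],[9.8,1.05,0,0],[9.8,1.05,0,0]]

```text
time_s: 27.27
ee_pos: [0.4829, -0.0932, 0.1]
orientation: [[0.033, 0.999, 0.0], [0.999, -0.033, -0.0], [-0.0, 0.0, -1.0]]
force: [-0.0, -0.1, -1.3]
gripper_width: 0.0336
```

```bash
python3 st.py; python3 - <<'E'
from workcell import imaging
from h import *
d=imaging.snapshot("scene");cv2.imwrite("pics/k_scene.png",d["pixels"][...,::-1])
d=imaging.snapshot("wrist");cv2.imwrite("pics/k_wrist.png",d["pixels"][...,::-1]);np.savez("k_wrist.npz",**d)
E
```

```text
27.27 [482.9 -93.2 100. ] yaw -1.88 z [ 1.e-04 -4.e-04 -1.e+00] F [-0.  -0.1 -1.3] w 33.6 [-21.   9. 106.  -0.  64. -19.]
```

View pics/k_scene.png

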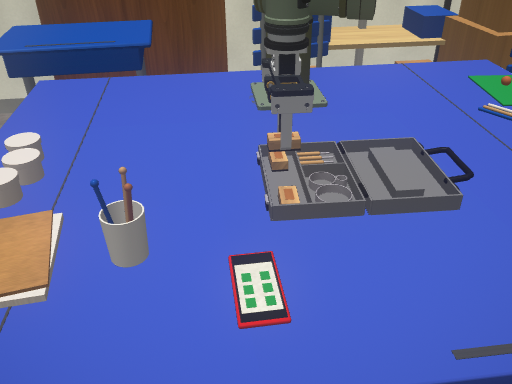

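View pics/k_wrist.png

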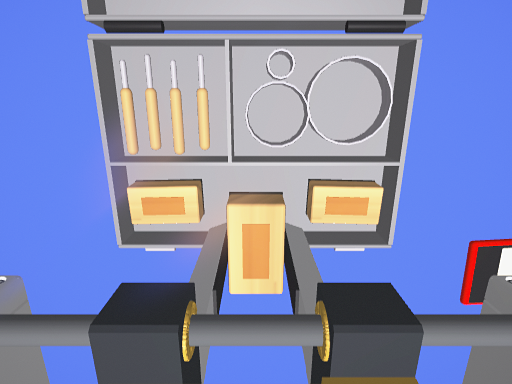

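The wrist view shows the held stamp at px (256,243). The two spares at (165,202) and (345,202) look longer along the row than across it, which disagrees with the task text. I'll check this before placing.

```bash
python3 - <<'E'
from h import *
C=np.array([485,-46.7]);a=np.radians(-1.94);X=np.array([np.cos(a),np.sin(a)]);Y=np.array([-X[1],X[0]])
d=dict(np.load("k_wrist.npz"));P=pts(d);hsv=cv2.cvtColor(d["pixels"],cv2.COLOR_RGB2HSV)
m=((hsv[...,0]<25)&(hsv[...,1]>70)&(P[...,2]>.015)&(P[...,2]<.035)).astype(np.uint8);m[:170]=0;m[260:]=0
for k in cv2.findContours(m,cv2.RETR_EXTERNAL,cv2.CHAIN_APPROX_NONE)[0]:
    if cv2.contourArea(k)<300: continue
    w=ray(d,k[:,0,:],.028)[:,:2]*1000-C;q=np.c_[w@X,w@Y];print("px",cv2.boundingRect(k),"case x",q[:,0].min().round(1),q[:,0].max().round(1),"y",q[:,1].min().round(1),q[:,1].max().round(1))
    mm=np.zeros(m.shape,np.uint8);cv2.drawContours(mm,[k],-1,1,-1);w=P[mm>0][:,:2]*1000-C;q=np.c_[w@X,w@Y];print("  depth pts",np.percentile(q,1,axis=0).round(1),np.percentile(q,99,axis=0).round(1), np.median(P[mm>0][:,2]))
# row walls: depth in strip x in -40..40 case
w=P[...,:2]*1000-C;cx=w@X;cy=w@Y
for y in range(-95,10,5):
    k=(abs(cx-45)<8)&(abs(cy-y)<2.5)
    if k.any():print(y,np.median(P[k][:,2]).round(4),end="; ")
im=cv2.imread("pics/e_scene.png")[130:230,240:400];cv2.imwrite("pics/e_zoom.png",cv2.resize(im,None,fx=4,fy=4,interpolation=cv2.INTER_CUBIC))
im=cv2.imread("pics/h_top.png")[180:330,150:260];cv2.imwrite("pics/h_zoom.png",cv2.resize(im,None,fx=4,fy=4,interpolation=cv2.INTER_CUBIC))
E
```

```text
px (308, 182, 76, 42) case x 43.6 105.6 y -62.2 -25.4
  depth pts [ 46.  -62.2] [104.9 -28.7] 0.027909052426321357
px (127, 182, 75, 42) case x -109.1 -47.4 y -62.3 -25.5
  depth pts [-108.4  -62.3] [-49.7 -28.9] 0.027969988813215343
-85 0.0319; -80 0.0182; -75 0.0041; -70 0.004; -65 0.0039; -60 0.0099; -55 0.0148; -50 0.0149; -45 0.0127; -40 0.0087; -35 0.0142; -30 0.0121; -25 0.2038; -20 0.2035; -15 0.202; -10 0.1941; -5 0.004; 0 0.0039; 5 0.0041;
```

View pics/e_zoom.png

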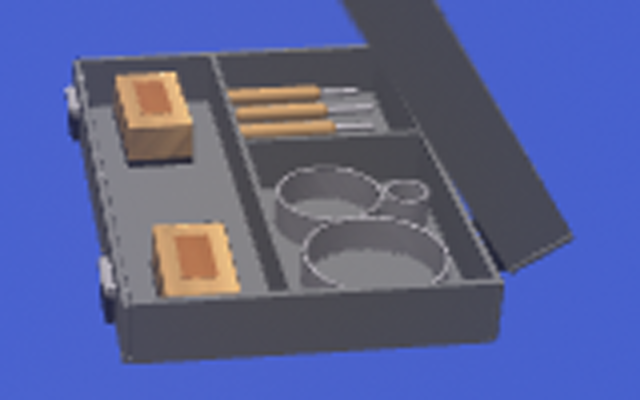

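View pics/h_zoom.png

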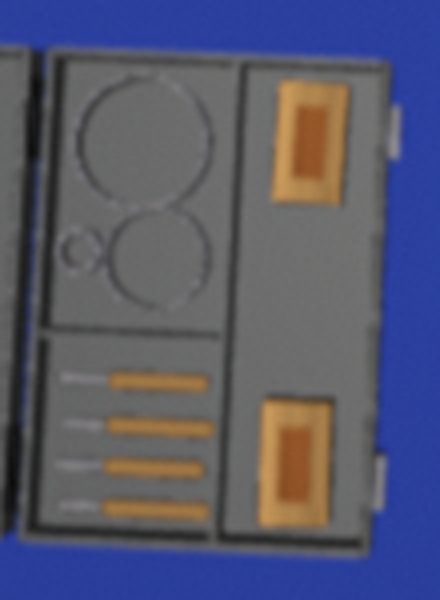

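The spares really do lie along the row: case x from ±45 to ±105, y from -62 to -28. That contradicts the description. The description and the numeric criteria both ask for the stamp's long side across the row, so I'll place it that way and report the mismatch. The free gap is about 94 mm, which is enough if I open the fingers only slightly. Next I'll check where the stamp sits in the fingers.

```bash
python3 - <<'E'
from h import *
C=np.array([485,-46.7]);a=np.radians(-1.94);X=np.array([np.cos(a),np.sin(a)]);Y=np.array([-X[1],X[0]])
d=dict(np.load("k_wrist.npz"));P=pts(d);hsv=cv2.cvtColor(d["pixels"],cv2.COLOR_RGB2HSV)
print("cam",d["T"][:3,3])
m=((hsv[...,0]<25)&(hsv[...,1]>60)&(P[...,2]>.104)&(P[...,2]<.113)).astype(np.uint8)
m[:,:215]=0;m[:,300:]=0;k=big(m);print(cv2.boundingRect(k))
mm=np.zeros(m.shape,np.uint8);cv2.drawContours(mm,[k],-1,1,-1);Q=P[mm>0]
print("ztop",np.median(Q[:,2]));w=Q[:,:2]*1000-C;q=np.c_[w@X,w@Y];print(np.percentile(q,.5,axis=0),np.percentile(q,99.5,axis=0))
w=ray(d,k[:,0,:],np.median(Q[:,2]))[:,:2]*1000;print(cv2.minAreaRect(w.astype(np.float32)));w=w-C;print((w@X).min(),(w@X).max(),(w@Y).min(),(w@Y).max())
# case walls at rim z=.032, brightness along column 300 and 215
w=P[...,:2]*1000-C;cx=w@X;cy=w@Y
rim=(abs(P[...,2]-.032)<.0015)&(abs(cx)<115)
for lo,hi in((-92,-72),(-22,0)):
    k=rim&(cy>lo)&(cy<hi);print("rim y",np.percentile(cy[k],[2,50,98]).round(1),k.sum())
E
```

```text
cam [ 0.48524331 -0.00752238  0.26807828]
(224, 201, 62, 93)
ztop 0.10881547273654255
[-17.92986071 -75.03252049] [ 15.66598128 -16.20125873]
((481.67242431640625, -91.46965789794922), (60.206241607666016, 35.383968353271484), 88.10189819335938)
-19.50597291826044 15.884184381272426 -74.97030394056773 -14.744629864908886
rim y [-83.5 -81.8 -78.3] 596
rim y [-11.7  -8.8  -3.6] 1200
```

The stamp's footprint is case y from -75 to -15, so its centre is at about -45 against the row's -46, between walls at -81 and -11. It fits. I'll lower it.

Emit:
play_rows:
  commands:
    - [[-0.05,0,0.6,0],[-0.05,0,1.5,0],[-0.05,0,2.5,0],[-0.05,0,3.5,0],[-0.05,0,4.3,0],[-0.05,0,5,0],[-0.05,0,5.5,0],[-0.05,0,6,0],[-0.05,0,6.4,0],[-0.05,0,6.6,0]]

```text
time_s: 28.2
ee_pos: [0.4827, -0.0926, 0.0334]
orientation: [[0.031, 1.0, -0.001], [1.0, -0.031, 0.0], [0.0, -0.001, -1.0]]
force: [0.1, -0.8, -1.2]
gripper_width: 0.034
```

Emit:
play_rows:
  commands:
    - [[0,0,0.3,0],[0,0,0.6,0],[0,0,0.9,0],[0,0,1.2,0],[0,0,1.4,0],[0,0,1.45,0],[0,0,1.45,0],[0,0,1.45,0],[0,0,1.45,0],[0,0,1.45,0]]

```text
time_s: 29.03
ee_pos: [0.4829, -0.0927, 0.0196]
orientation: [[0.031, 1.0, 0.0], [1.0, -0.031, -0.0], [-0.0, 0.0, -1.0]]
force: [-0.1, -1.0, -0.4]
gripper_width: 0.0337
```

```bash
python3 st.py
```

```text
29.03 [482.9 -92.7  19.6] yaw -1.8 z [ 2.e-04 -1.e-04 -1.e+00] F [-0.1 -1.  -0.4] w 33.7 [-21.  17. 109.  -0.  54. -19.]
```

Emit:
play_rows:
  commands:
    - [[0,0,0.03,0],[0,0,0.03,0],[0,0,0.03,0],[0,0,0.03,0],[0,0,0.03,0],[0,0,0.03,0],[0,0,0.03,0],[0,0,0.03,0],[0,0,0.03,0],[0,0,0.03,0]]
  claw: 0.5

```text
time_s: 29.87
ee_pos: [0.4828, -0.0927, 0.0192]
orientation: [[0.031, 1.0, 0.0], [1.0, -0.031, -0.0], [-0.0, 0.0, -1.0]]
force: [0.7, 0.3, -0.6]
gripper_width: 0.047
```

Emit:
play_rows:
  commands:
    - [[0,0,-0.5,0],[0,0,-1.5,0],[0,0,-3,0],[0,0,-5,0],[0,0,-7.5,0],[0,0,-10,0],[0,0,-12,0],[0,0,-13,0],[0,0,-13,0],[0,0,-13,0]]

```text
time_s: 30.7
ee_pos: [0.483, -0.0927, 0.1496]
orientation: [[0.031, 1.0, 0.001], [1.0, -0.031, -0.0], [-0.0, 0.001, -1.0]]
force: [0.5, 0.5, -0.1]
gripper_width: 0.0468
```

Emit:
play_rows:
  commands:
    - [[-1,0,0,0],[-3,0,-0.5,0],[-6,0,-1,0],[-9,0,-2,0],[-12,0,-3,0],[-15,0,-3,0],[-17,0,-3,0],[-18,0,-3,0],[-18,0,-3,0],[-18,0,-3,0]]

```text
time_s: 31.53
ee_pos: [0.4762, -0.272, 0.1775]
orientation: [[0.032, 0.999, -0.002], [0.999, -0.032, 0.003], [0.003, -0.003, -1.0]]
force: [0.1, 0.1, -0.6]
gripper_width: 0.0471
```

```bash
python3 st.py; python3 - <<'E'
from workcell import imaging
from h import *
C=np.array([485,-46.7]);a=np.radians(-1.94);X=np.array([np.cos(a),np.sin(a)]);Y=np.array([-X[1],X[0]])
d=imaging.snapshot("top");cv2.imwrite("pics/l_top.png",d["pixels"][...,::-1]);P=pts(d);hsv=cv2.cvtColor(d["pixels"],cv2.COLOR_RGB2HSV)
m=((hsv[...,0]<25)&(hsv[...,1]>90)&(hsv[...,2]>80)).astype(np.uint8);m[:180]=0;m[:,260:]=0
for k in cv2.findContours(m,cv2.RETR_EXTERNAL,cv2.CHAIN_APPROX_NONE)[0]:
    if cv2.contourArea(k)<250: continue
    r=cv2.minAreaRect((ray(d,k[:,0,:],.028)[:,:2]*1000).astype(np.float32));mm=np.zeros(m.shape,np.uint8);cv2.drawContours(mm,[k],-1,1,-1)
    print(np.round(r[1],1),round(r[2],1),"case",((r[0]-C)@X).round(1),((r[0]-C)@Y).round(1),"top z",np.median(P[mm>0][:,2]).round(4))
k=(P[...,1]>.18)&(P[...,1]<.2)&(P[...,0]>.39)&(P[...,0]<.59);print("lid floor z",np.median(P[k][:,2]))
E
```

```text
31.53 [ 476.2 -272.   177.5] yaw -1.86 z [-0.0024  0.0026 -1.    ] F [ 0.1  0.1 -0.6] w 47.1 [-39.  11.  94.   0.  75. -37.]
[59.1 34.8] 0.6 case -77.9 -46.0 top z 0.0282
[59.7 34.1] 88.1 case 0.7 -46.2 top z 0.0283
[34.4 59.6] 86.6 case 77.6 -46.5 top z 0.0283
lid floor z 0.004382159096066263
```

View pics/l_top.png

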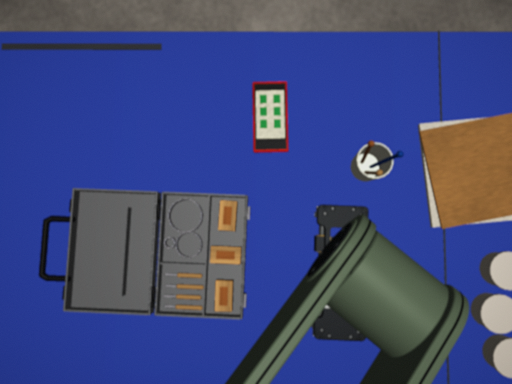

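The stamp reads case (0.7,-46.2), angle 88.1° against the case y axis at 88.06°, top at 28.3 mm (flat on the floor). The spares have not moved and the lid is flat. I'm handing in.

```bash
python3 -c "
from workcell import arm;print(arm.sign_off())"
```

```text
the job is handed in; nothing more can be done
None
```

The stamp is put away in the row and the lid lies open, but its long side runs across the row while the two spares lie along it. I laid the stamp flat on the bare desk first, then swung the lid over by its handle and let it down slowly until it rested on its stop. The job was handed in after about 32 s of robot time; sign-off reports no verdict.

**Last checks, from the top camera:**
- **Stamp:** centre at case x = +0.7 mm, y = -46.2 mm. Its top is at 28 mm, so it is on the floor and flat, and its long side is within about 0.1° of the case's y axis.
- **Spares:** both at case x = ±78 mm, with no measurable shift since they were first seen under the lid.
- **Lid:** its inner floor reads about 4 mm above the desk, so it lies flat.
- **Bystanders and arm:** the phone and pot look unmoved in the pictures (not measured). The gripper is clear of everything.

**What disagreed:** The text says the spares lie across the row with at least 105 mm between them. Top and wrist views show them lying along it, with about 94 mm free, and they were already like that in the first view as the lid opened. "The same way round as they are" therefore conflicts with the stated numeric condition of long side across the row within 0.3 rad. I followed the numeric condition, so the stamp is at right angles to the spares as they actually lie.

**Slip on the way:** One transfer to the desk stamp ended about 10 mm off, because the move was rate-limited. I corrected it before gripping.

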